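# Make the vegetable slicer safe to put away

### The arm

A 7-joint arm with a two-finger parallel gripper is mounted at the origin on a cart in front of the work surface, level with it; the furniture and walls round the work are solid. World frame = base frame: x ahead of the robot, y to its left, z up, the work surface at z = 0. Lengths are in m, angles in rad, forces in N, time in s.
With the tool pointing down it reaches from about 0.425 to 0.925 m from the base axis. Payload 6.8 kg.
Tool frame: the origin (TCP) lies on the mounting face of the last link; the fingertips stand 173 mm ahead of it and the grasp point (between the pads) lies 155 mm ahead of it; z points along the fingers, y is the line along which they close (so a half turn about z gives the same grasp; the last joint's range is limited). The gripper opens to 85 mm and grips with 20 to 120 N. Pads are 22 mm wide; open, the fingers measure 114 mm over their backs; the gripper's body (76 mm by 85 mm) begins 54 mm behind the grasp point. The pads swing forward as they close: fully open they stand 13 mm farther back than shut.
Start: joints at [1.046, 0.477, 0.022, 1.555, -0.011, 1.109, -0.083], TCP at [0.273, -0.617, 0.405] pointing down, gripper open.
Joint ranges: [-2.96, 2.96], [-0.34, 2.1], [-1.41, 1.46], [0.24, 2.44], [-1.37, 4.51], [0.17, 1.92], [-2.96, 2.96]. Speed limits (rad/s): [2.39, 2.39, 3.14, 3.14, 3.14, 3.14, 3.14].

### API

Orientations are given as a rotation vector (axis times angle).
In Python, from bench import r gives the robot as it stands.
- The arm moves only by the tool carry_out, never from a script. Its argument "moves" is a list of rows, each a list of 5 numbers: the shift along the tool's x, y, z in m, then the turn about the tool's z in rad, then the finger opening in m, from 0 to 0.0854. In form: [[dx, dy, dz, roll, claw], ...]. A call has exactly 8 rows; each row is the pose to reach, as a shift and turn from the pose commanded when the call began, along the tool's axes at that moment; what a row does not reach only later rows make up. A row lasts 1/10 s, in which the tool goes at most 50 mm and 8.59 degrees, less where a joint would pass 70% of its speed; a pose out of reach is approached as far as the arm can. A call with a gripper value outside its range is refused whole. The fingers move at their own pace and stop on an object; "force" is the grip in N (left out, the last holds). Time passes only in rows, so rows that repeat a pose let the fingers close, or fill a call up. It gives the time, the measured TCP pose, the force, the opening and the grip force at its end, in the units of the state.
- r.get_obs(): the state, without advancing time (a new reading comes with each control period).
- r.grab_frame(name): name is "side" or "top" or "wrist"; returns the picture (420x560x3 uint8, red, green, blue); there is no depth.
- r.calibration(name): a dict with "fx", "fy", "cx", "cy" (pixels), "rvec" (rotation vector, rad) and "tvec" (3), from world to camera coordinates, as OpenCV has them. Camera axes: x right, y down, z forward; pixel columns grow to the right and rows downward; lengths in m; the calibration is good to about 2 mm. A picture is of the moment at which its call begins: read the wrist's pose just before it. calibration takes no time and is no camera call; for the wrist camera it gives the pose at the moment of the call.
- r.hand_in(): hands the job in; it is judged then, once.
The state is a dict: "clock": time; "joints": joint angles; "qvel": joint speeds; "tau": joint torques, N m; "tcp_pos": TCP position; "orientation": TCP orientation; "contact_force": force on the tool from outside, world axes, zero at the start; "moment": the same for the moment, N m; "grip_width": finger opening in m; "gripper_force": force on a finger pad.
Only numpy, scipy, OpenCV 4.12 (cv2) and the standard library are available. Lean on these libraries where they do the work, as an engineer would, in place of code of your own. Each camera call takes 0.05 s, during which the arm holds its last target. There are 200 camera calls.

### The job

Make the vegetable slicer safe to put away: first lift the loose blue blade cover by its grip bar and seat it flat on the slicer's deck, with both black pins through its two holes. Then, with the cover on, roll the orange thumbwheel with a fingertip until the red needle points into the green mark of the gauge, and let go. Leave the low tin and the lemon where they are.

Things in the scene. Friction and masses are not known exactly. Their poses are not given: they have to be found in the camera images.
- cover_grip (a point): Grip point of the loose blue blade cover: a plate 120 (x) x 140 (y) x 8 mm with a bar upright on its middle, 16 mm thick (x), 60 mm long (y), top 44 mm above the plate's underside. This point is on the bar, 30 mm above the underside; z up. Two round 15 mm through holes at x = 0, y = -50 and +50 mm. About 0.2 kg. Lies on the worktop at first; fits either way round.
- slicer: White slicer, a box 230 (x) x 150 (y) mm held fast by suction feet; flat deck 45 mm above the worktop. Origin under its centre at worktop level; x runs along its length from the wheel end to the blade end, z up. The blade is flush with the deck.
- cover_seat (a point): Where cover_grip lies when the cover is seated: on the slicer, 30 mm above its deck, with the slicer's axes. Two black pins, 10 mm thick, 18 mm tall above the deck, tips tapered, stand at x = 0, y = -50 and +50 mm from this point. A seated cover lies flat on the deck, its x axis along or against this x axis.
- wheel_top (a point): Top of the orange thumbwheel at rest, with the slicer's axes. The wheel has a radius of 22 mm, is 16 mm wide and stands 8 mm out of the deck, too little to pinch. It is sprung: pressing it down takes about 2 N to start, 5 N at its stop 5 mm lower. A fingertip pressed 2 to 4 mm down on it and drawn along x rolls it by friction.
- thumbwheel (a joint): Angle of the orange wheel about the slicer's y axis in rad, the same number as the needle's. Drawing its top to the slicer's -x (away from the cover) lowers it, to +x raises it, 22 mm per rad. It stays where it is left; stops at -0.7 and 1.5.
- gauge_center (a point): Centre of the round white gauge on the deck, 62 mm across with a rim 9 mm tall, beside the wheel (66 mm to its +y side). Its red needle is geared 1:1 to the wheel. The green mark lies on the gauge's +x side.
- gauge_needle (a joint): Angle of the red needle in rad, 0 when it points to the middle of the green mark (to the slicer's +x), growing anticlockwise seen from above; the green mark spans -0.16 to +0.16. At the start it stands between 0.6 and 1.2.
- tuna_tin: Low round tin, 87 mm across, 40 mm tall; origin at the centre of its underside. Leave it alone.
- lemon: Yellow lemon, 78 x 55 x 56 mm; origin at the centre of its underside. Leave it alone.

How it is judged:
On the way, in this order (a step that is already met when the one before it is completed fails the run):
1. the cover is seated on the slicer's pins (horizontal distance between cover_grip and cover_seat below 0.006 m and z of cover_grip in the frame of cover_seat between -0.003 and 0.003 m and angle between the x axis of cover_grip and the x axis of cover_seat, either way round below 0.12 rad and angle between cover_grip's own z axis and vertical below 0.06 rad), for 0.3 s.
2. the needle points into the green mark, the cover still seated (all of step 1 and value of joint gauge_needle between -0.16 and 0.16 rad), for 0.3 s.
At the end, for the whole second after the job is handed in: The cover lies flat on the slicer's deck with both pins in its holes (within 6 mm of its seat, 3 mm in height, 0.12 rad in direction, 0.06 rad of level), at rest and released; the needle stands within 0.16 rad of the middle of the green mark; the fingers are off the slicer (all of step 2 and linear speed of blade_cover below 0.02 m/s and contact force between the fingers and blade_cover below 0.1 N and contact force between the fingers and slicer below 0.1 N); the robot touches nothing.
It fails at once if the tuna tin is moved by more than 40 mm (distance of tuna_tin from where it was at the start of the episode above 0.04 m).
It fails at once if the lemon is moved by more than 40 mm (distance of lemon from where it was at the start of the episode above 0.04 m).
It also fails if it takes over 51 s, if anything falls off the work surface, if the arm or the gripper's body presses on something with over 40 N, if the wrist force passes 120 N, or if a joint passes its speed limit or range.

## Working session

There is one attempt and no reset: what is moved stays moved. The work goes in short steps, Python scripts to look and compute and a tool call to move; the robot and the scene stay as the last step left them, time stands still between calls to the robot, and variables do not carry over. Pictures are saved under pics/ and viewed, at most 10 in all, crops included, and the job is handed in when it is done.

Besides the shell and the picture viewer there is one more tool, called after ">>>" by a JSON object that holds its "fn" and its "kwargs". carry_out: Moves the arm, as the interface text tells. Its arguments: {"type":"object","properties":{"moves":{"type":"array","items":{"type":"array","items":{"type":"number"}}},"force":{"type":"number"}},"required":["moves"]}

```bash
mkdir -p pics
cat > h.py <<'E'
import numpy as np, cv2
from bench import r
from scipy.spatial.transform import Rotation as R
def ray(cal,uv):
    M=R.from_rotvec(cal['rvec']).as_matrix(); t=np.array(cal['tvec'])
    d=np.array([(uv[0]-cal['cx'])/cal['fx'],(uv[1]-cal['cy'])/cal['fy'],1.])
    return -M.T@t, M.T@d
def onz(cal,uv,z):
    o,d=ray(cal,uv); return o+d*(z-o[2])/d[2]
def proj(cal,p):
    q=R.from_rotvec(cal['rvec']).as_matrix()@np.array(p)+np.array(cal['tvec'])
    return np.array([cal['fx']*q[0]/q[2]+cal['cx'],cal['fy']*q[1]/q[2]+cal['cy']])
def save(n,im): cv2.imwrite('pics/'+n+'.png',im[:,:,::-1])
E
python3 - <<'E'
from h import *
o=r.get_obs(); print(o)
a=[]
for n in('top','side'):
    im=r.grab_frame(n); c=r.calibration(n); print(n,c); np.save(n+'0.npy',im); save(n+'0',im)
E
```

```text
{'clock': 0.0, 'joints': array([ 1.04586915,  0.47784108,  0.02235835,  1.55644753, -0.01148966,
        1.10930313, -0.08310288]), 'qvel': array([-3.05334386e-04, -5.19000572e-04,  6.91929852e-04, -2.58775822e-04,
       -1.37531344e-03, -3.82411762e-05, -1.09627815e-04]), 'tau': array([ 1.59920314e-04, -5.96447217e+01,  1.60777945e+00, -2.81193745e+01,
        1.24453800e-02,  9.30739014e-03,  1.97151786e-05]), 'tcp_pos': array([ 0.27316992, -0.6169591 ,  0.40369997]), 'orientation': array([-3.07185541e+00, -6.49660826e-01,  8.48575589e-04]), 'contact_force': array([ 0.03611233, -0.46624447, -0.069899  ]), 'moment': array([-0.01857046,  0.01209568,  0.00409602]), 'gripper_force': 0.0, 'grip_width': 0.08530772055866552}
top {'fx': 404.5681963115293, 'fy': 404.5681963115293, 'cx': 280.2003969588662, 'cy': 206.22244004604073, 'rvec': array([ 2.21595153, -2.16601603,  0.06793297]), 'tvec': array([-0.22457459,  0.53334227,  0.99800372])}
side {'fx': 502.0459146437184, 'fy': 502.0459146437184, 'cx': 271.9069255621076, 'cy': 207.62483892488527, 'rvec': array([ 0.09907633, -2.74501885,  1.50537857]), 'tvec': array([0.53430753, 0.23873265, 0.99892393])}
```

View pics/top0.png

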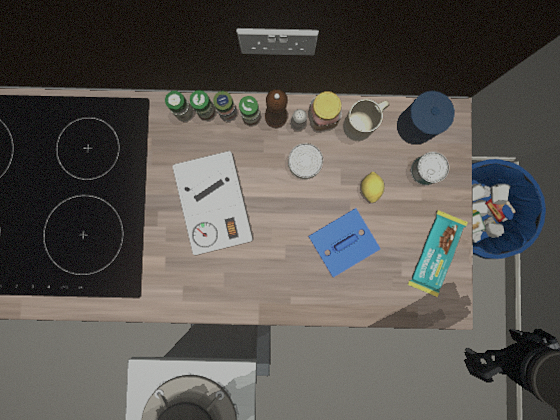

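View pics/side0.png

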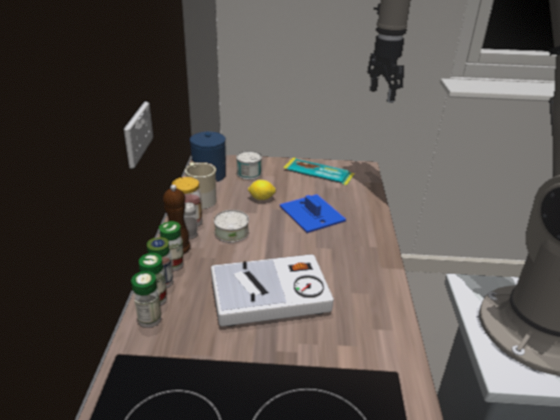

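Top view: blue cover at about (344,242) with holes near (327,253) and (361,232); slicer centre (212,203), pins (187,189) and (227,180), wheel (234,228), gauge (204,234). Tin (305,160) and lemon (373,186) are clear of the path.

Run:
```python
from h import *
im=np.load('top0.npy'); c=r.calibration('top')
hsv=cv2.cvtColor(im,cv2.COLOR_RGB2HSV)
def comp(m,box):
    k=np.zeros_like(m); x0,y0,x1,y1=box; k[y0:y1,x0:x1]=m[y0:y1,x0:x1]
    n,l,s,ce=cv2.connectedComponentsWithStats(k); i=1+np.argmax(s[1:,4]); return (l==i).astype(np.uint8),s[i],ce[i]
def rect(m,z):
    p=np.array(max(cv2.findContours(m,0,1)[0],key=len))[:,0]
    w=np.array([onz(c,q,z)[:2] for q in p],np.float32)
    return cv2.minAreaRect(w*1000)
m,s,ce=comp(cv2.inRange(hsv,(100,120,50),(125,255,255)),(300,200,390,285))
print('cover',rect(m,.008),s)
m,s,ce=comp(cv2.inRange(hsv,(0,0,140),(180,50,255)),(165,140,260,265))
print('slicer',rect(m,.045),s)
dark=cv2.inRange(hsv,(0,0,0),(180,255,70))
for n,b,z in(('pinL',(180,182,194,196),.054),('pinR',(221,174,233,187),.054)):
    m,s,ce=comp(dark,b); print(n,s,ce,onz(c,ce,z))
m,s,ce=comp(cv2.inRange(hsv,(5,100,60),(25,255,255)),(222,212,246,244)); print('wheel',s,ce,onz(c,ce,.051))
for p in((327,253),(361,232)): 
    b=im[p[1]-6:p[1]+7,p[0]-6:p[0]+7].sum(2); print(p,b.min(),b.max(),onz(c,p,.008))
big=np.hstack([cv2.resize(im[145:260,165:260],None,fx=4,fy=4,interpolation=2),cv2.resize(im[200:285,300:390],None,fx=4,fy=4,interpolation=2)[:460] if 0 else cv2.copyMakeBorder(cv2.resize(im[200:285,300:390],None,fx=4,fy=4,interpolation=2),0,120,0,0,0)])
save('crop0',big)
print(r.calibration('wrist'))
```

```text
cover ((452.49554443359375, -374.7891540527344), (118.31597900390625, 138.29202270507812), 32.132774353027344) [ 309  209   71   68 2500]
slicer ((544.3448486328125, -45.047325134277344), (303.5072021484375, 230.78012084960938), 1.4848171472549438) [  165   140    95   125 10234]
pinL [185 188   4   3  10] [186.7 188.8] [0.5730888  0.01479704 0.054     ]
pinR [226 178   3   3   8] [226.875 179.125] [ 0.59886054 -0.08163901  0.054     ]
wheel [227 222   9  13  87] [230.98850575 227.74712644] [ 0.48147225 -0.09478864  0.051     ]
(327, 253) 232 443 [ 0.42386568 -0.33253309  0.008     ]
(361, 232) 239 460 [ 0.47843577 -0.41736547  0.008     ]
{'fx': 333.4037705510849, 'fy': 333.4037705510849, 'cx': 277.8967600389094, 'cy': 208.63234072641026, 'rvec': array([-2.4104161 ,  1.57060709,  0.24253785]), 'tvec': array([-0.67411593, -0.03890817,  0.37937052])}
```

View pics/crop0.png

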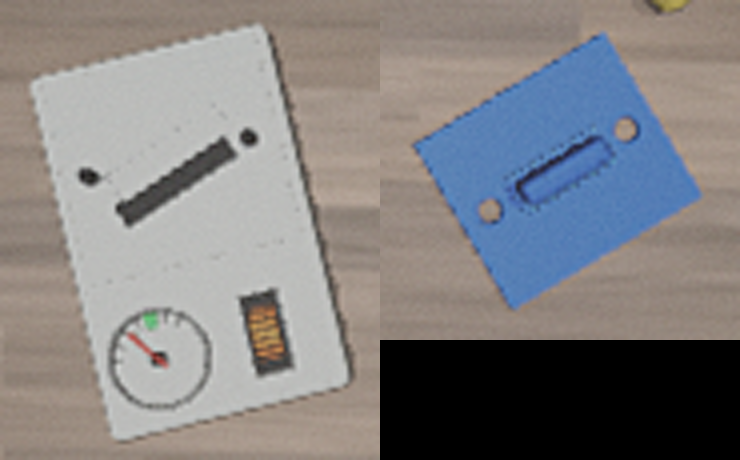

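The crop confirms the pins, the gauge with its needle at about +0.6–0.8, and the cover's holes. Next I'll plan the move to above the cover.

```bash
cat >> h.py <<'E'
def plan(p,yaw):  # tcp target, world angle of tool y
    o=r.get_obs(); M=R.from_rotvec(o['orientation']).as_matrix()
    d=M.T@(np.array(p)-o['tcp_pos']); cur=np.arctan2(M[1,1],M[0,1])
    w=(yaw-cur+np.pi)%(2*np.pi)-np.pi
    print('shift',d.round(4),'roll',round(-w,4),'t',o['clock'],'j7',o['joints'][6],'tilt',M[:,2].round(4), 'w',o['grip_width'])
E
python3 -c "
from h import *
plan((.4525,-.3748,.30),.561)"
```

```text
shift [ 0.262  -0.1487  0.104 ] roll -1.7149 t 0.1 j7 -0.08310177493727751 tilt [-8.0e-04  1.4e-03 -1.0e+00] w 0.08534827714792094
```

>>> {"fn": "carry_out", "kwargs": {"moves": [[0.033, -0.019, 0.013, -0.15, 0.085], [0.066, -0.038, 0.026, -0.3, 0.085], [0.1, -0.056, 0.039, -0.45, 0.085], [0.133, -0.075, 0.052, -0.6, 0.085], [0.166, -0.094, 0.065, -0.75, 0.085], [0.2, -0.113, 0.078, -0.9, 0.085], [0.233, -0.132, 0.09, -1.05, 0.085], [0.262, -0.149, 0.104, -1.2, 0.085]]}}

```text
clock: 0.9
tcp_pos: [0.4536, -0.373, 0.3002]
orientation: [2.162, 2.28, 0.001]
contact_force: [0.1, -0.9, -0.8]
grip_width: 0.085
gripper_force: 0.0
```

>>> {"fn": "carry_out", "kwargs": {"moves": [[0, 0, 0, -0.15, 0.085], [0, 0, 0, -0.3, 0.085], [0, 0, 0, -0.45, 0.085], [0, 0, 0, -0.515, 0.085], [0, 0, 0, -0.515, 0.085], [0, 0, 0, -0.515, 0.085], [0, 0, 0, -0.515, 0.085], [0, 0, 0, -0.515, 0.085]]}}

```text
clock: 1.7
tcp_pos: [0.4525, -0.3749, 0.3007]
orientation: [-1.521, -2.749, 0.0]
contact_force: [0.5, 0.5, 0.5]
grip_width: 0.0853
gripper_force: 0.0
```

```bash
python3 -c "
from h import *
plan((.4525,-.3748,.188),.561)
c=r.calibration('wrist');im=r.grab_frame('wrist');save('w1',im);np.save('w1.npy',im);np.save('w1c.npy',c)
print(proj(c,(.4239,-.3325,.008)),proj(c,(.4784,-.4174,.008)),proj(c,(.4525,-.3748,.044)))"
```

```text
shift [1.000e-04 0.000e+00 1.127e-01] roll -0.0008 t 1.7 j7 0.9221458744278351 tilt [-2.e-04 -0.e+00 -1.e+00] w 0.08525006664225637
[276.68076651 138.61520264] [278.17155701 257.54196341] [279.08609923 216.23587969]
```

View pics/w1.png

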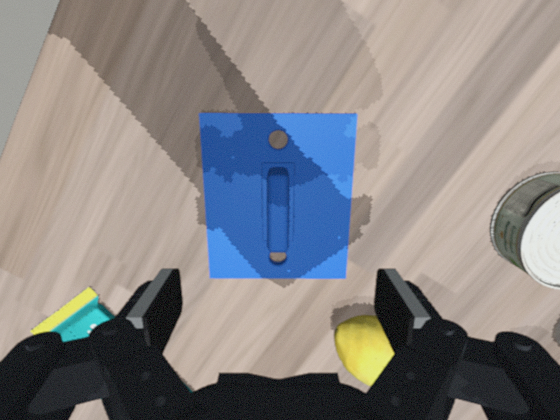

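The wrist view shows the holes at (278,139) and (277,257), within about 1 px of prediction, and the bar at (278,210). The estimate holds, so I'll descend and grip.

>>> {"fn": "carry_out", "kwargs": {"moves": [[0, 0, 0.03, 0, 0.085], [0, 0, 0.06, 0, 0.085], [0, 0, 0.085, 0, 0.07], [0, 0, 0.1, 0, 0.06], [0, 0, 0.11, 0, 0.05], [0, 0, 0.113, 0, 0.05], [0, 0, 0.113, 0, 0.05], [0, 0, 0.113, 0, 0.05]], "force": 50}}

```text
clock: 2.55
tcp_pos: [0.453, -0.3752, 0.1887]
orientation: [1.519, 2.748, -0.0]
contact_force: [0.1, -1.1, 0.9]
grip_width: 0.0501
gripper_force: 0.0
```

>>> {"fn": "carry_out", "kwargs": {"moves": [[0, 0, 0, 0, 0], [0, 0, 0, 0, 0], [0, 0, 0, 0, 0], [0, 0, 0, 0, 0], [0, 0, 0, 0, 0], [0, 0, 0, 0, 0], [0, 0, 0, 0, 0], [0, 0, 0, 0, 0]], "force": 50}}

```text
clock: 3.35
tcp_pos: [0.4528, -0.3751, 0.1884]
orientation: [1.519, 2.749, -0.001]
contact_force: [-1.7, -0.1, 6.2]
grip_width: 0.0154
gripper_force: 50.4
```

>>> {"fn": "carry_out", "kwargs": {"moves": [[0, 0, -0.01, 0, 0], [0, 0, -0.03, 0, 0], [0, 0, -0.05, 0, 0], [0, 0, -0.08, 0, 0], [0, 0, -0.11, 0, 0], [0, 0, -0.13, 0, 0], [0, 0, -0.14, 0, 0], [0, 0, -0.14, 0, 0]]}}

```text
clock: 4.15
tcp_pos: [0.4527, -0.375, 0.329]
orientation: [1.519, 2.748, -0.001]
contact_force: [0.1, -0.4, -3.2]
grip_width: 0.0153
gripper_force: 49.3
```

```bash
python3 -c "
from h import *
plan((.586,-.0334,.328),.262)
im=r.grab_frame('wrist');save('w2',im)"
```

```text
shift [0.2184 0.2946 0.0007] roll 0.2989 t 4.15 j7 0.9389096254874315 tilt [ 0.0017 -0.0015 -1.    ] w 0.015323566553027381
```

View pics/w2.png

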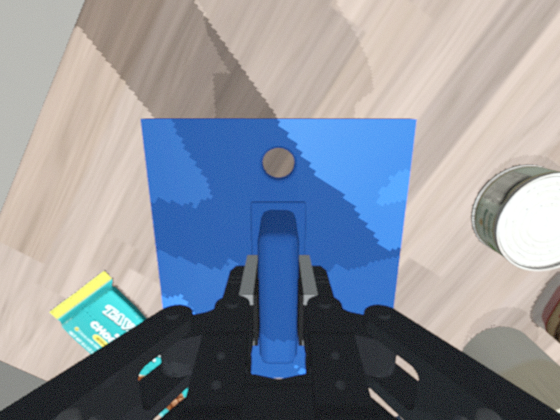

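The cover is held level, with its hole visible at (279,162). I'll move to just short of the slicer so the wrist camera sees the pins past the cover.

>>> {"fn": "carry_out", "kwargs": {"moves": [[0.006, 0.03, 0, 0.05, 0], [0.016, 0.07, 0, 0.1, 0], [0.026, 0.11, 0, 0.15, 0], [0.036, 0.155, 0, 0.2, 0], [0.046, 0.195, 0, 0.25, 0], [0.053, 0.225, 0, 0.28, 0], [0.057, 0.24, 0, 0.295, 0], [0.057, 0.245, 0, 0.3, 0]]}}

```text
clock: 5.0
tcp_pos: [0.6304, -0.1934, 0.3256]
orientation: [-1.907, -2.493, -0.0]
contact_force: [-0.3, 0.4, -2.0]
grip_width: 0.0152
gripper_force: 49.3
```

>>> {"fn": "carry_out", "kwargs": {"moves": [[0, 0, 0, 0, 0], [0, 0, 0, 0, 0], [0, 0, 0, 0, 0], [0, 0, 0, 0, 0], [0, 0, 0, 0, 0], [0, 0, 0, 0, 0], [0, 0, 0, 0, 0], [0, 0, 0, 0, 0]]}}

```text
clock: 5.8
tcp_pos: [0.6296, -0.1963, 0.3278]
orientation: [1.913, 2.492, 0.0]
contact_force: [0.2, -1.2, -1.6]
grip_width: 0.0152
gripper_force: 49.3
```

```bash
python3 -c "
from h import *
plan((.586,-.0334,.328),.262)
c=r.calibration('wrist');im=r.grab_frame('wrist');save('w3',im);np.save('w3.npy',im);np.save('w3c.npy',c)
for p in((.5731,.0148,.054),(.5989,-.0816,.054),(.4815,-.0948,.053)):print(proj(c,p))"
```

```text
shift [ 1.687e-01 -1.000e-04 -2.000e-04] roll -0.001 t 5.8 j7 0.2702423539233472 tilt [ 1.e-04 -0.e+00 -1.e+00] w 0.015207925521882685
[ 278.58944799 -158.91939774]
[278.74902463  36.3442854 ]
[97.29076777  6.67530889]
```

View pics/w3.png

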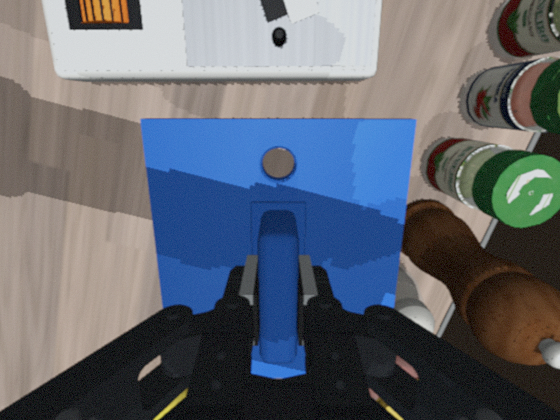

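The wrist view shows the near pin at (279,37), predicted (278.7,36.3), and the hole at (279,162). Now the alignment of hole against pin, and both yaws.

Run:
```python
from h import *
im=np.load('w3.npy');c=np.load('w3c.npy',allow_pickle=True).item();hsv=cv2.cvtColor(im,cv2.COLOR_RGB2HSV)
t=r.get_obs()['tcp_pos'];zp=t[2]-.1804
a=.262; X=np.array([np.cos(a),np.sin(a)]);Y=np.array([-X[1],X[0]])
b=cv2.inRange(hsv,(100,100,40),(125,255,255))
h=255-b[140:185,255:303]; n,l,s,ce=cv2.connectedComponentsWithStats(h); i=[k for k in range(1,n) if s[k,0]>0 and s[k,1]>0 and s[k,4]>200]
for k in i:
  uv=ce[k]+(255,140); p=onz(c,uv,zp-.002)[:2]; print('hole',uv,s[k],'rel tcp slicer axes',X@(p-t[:2]),Y@(p-t[:2]))
# plate far edge
def edge(f,z):
  P=np.array([onz(c,q,z)[:2] for q in f]); v=cv2.fitLine(P.astype(np.float32),cv2.DIST_HUBER,0,1e-4,1e-4).ravel(); return (np.arctan2(v[1],v[0])+np.pi/2)%np.pi-np.pi/2
print('plate yaw',edge([(u,100+np.argmax(b[100:,u]>0)) for u in range(155,405,3)],zp))
w=cv2.inRange(hsv,(0,0,150),(180,45,255))
print('slicer lower edge yaw',edge([(u,110-np.argmax(w[110:40:-1,u]>0)) for u in range(80,360,4)],.03))
d=cv2.inRange(hsv,(0,0,0),(180,255,70))[24:52,265:295]; n,l,s,ce=cv2.connectedComponentsWithStats(d);k=1+np.argmax(s[1:,4])
p=onz(c,ce[k]+(265,24),.054)[:2];print('pin',ce[k]+(265,24),s[k],p,'along slicer rel',X@(p-t[:2]),Y@(p-t[:2]))
```

```text
hole [278.03342246 162.4144385 ] [  8   8  31  30 748] rel tcp slicer axes -0.0006114560233007396 0.05100336004975092
plate yaw 0.25984395
slicer lower edge yaw 0.25983727
pin [278.8556701   36.50515464] [  8   4  13  18 194] [ 0.59899223 -0.08167405] along slicer rel 7.790676909684782e-05 0.11864994527673728
```

>>> {"fn": "carry_out", "kwargs": {"moves": [[0.025, 0, 0, 0, 0], [0.055, 0, 0, 0, 0], [0.09, 0.0005, 0, 0, 0], [0.125, 0.0005, 0, 0, 0], [0.15, 0.0005, 0.01, 0, 0], [0.163, 0.0005, 0.03, 0, 0], [0.168, 0.0005, 0.05, 0, 0], [0.168, 0.0005, 0.06, 0, 0]]}}

```text
clock: 6.65
tcp_pos: [0.5861, -0.0327, 0.2664]
orientation: [-1.91, -2.492, 0.001]
contact_force: [0.1, 0.6, -1.9]
grip_width: 0.0155
gripper_force: 49.3
```

>>> {"fn": "carry_out", "kwargs": {"moves": [[0, 0, 0, 0, 0], [0, 0, 0, 0, 0], [0, 0, 0, 0, 0], [0, 0, 0, 0, 0], [0, 0, 0, 0, 0], [0, 0, 0, 0, 0], [0, 0, 0, 0, 0], [0, 0, 0, 0, 0]]}}

```text
clock: 7.45
tcp_pos: [0.5868, -0.0339, 0.2678]
orientation: [1.913, 2.492, 0.0]
contact_force: [0.6, 0.1, -1.6]
grip_width: 0.0152
gripper_force: 49.3
```

```bash
python3 -c "
from h import *
plan((.586,-.0334,.2334),.26)
print(r.get_obs()['tcp_pos'])
im=r.grab_frame('wrist');save('w4',im[60:300,120:440])"
```

```text
shift [ 0.0007 -0.0007  0.0344] roll 0.001 t 7.45 j7 -0.03696609940125667 tilt [ 1.e-04 -0.e+00 -1.e+00] w 0.01523197709078223
[ 0.58679884 -0.03388239  0.26776205]
```

View pics/w4.png

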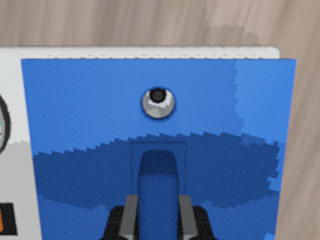

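The pin is visible through the hole (crop: hole about (158,102), pin tip about (157,95)). I'll compute the remaining offset allowing for depth.

```bash
python3 -c "
from h import *
im=cv2.imread('pics/w4.png')[:,:,::-1].copy();hsv=cv2.cvtColor(im,cv2.COLOR_RGB2HSV)
c=r.calibration('wrist');t=r.get_obs()['tcp_pos'];a=.26;X=np.array([np.cos(a),np.sin(a)]);Y=np.array([-X[1],X[0]])
nb=255-cv2.inRange(hsv,(100,100,40),(125,255,255))
def big(m):
  n,l,s,ce=cv2.connectedComponentsWithStats(m);k=1+np.argmax(s[1:,4]);return ce[k],s[k]
h,sh=big(nb[80:124,135:182]);d,sd=big(cv2.inRange(hsv,(0,0,0),(180,255,70))[80:124,135:182])
o=np.array((135+120,80+60))
print(h+o,sh,d+o,sd)
for n,uv,z in(('hole',h+o,t[2]-.1824),('pin.058',d+o,.058),('pin.063',d+o,.063)):
  p=onz(c,uv,z)[:2]-t[:2];print(n,X@p,Y@p)"
```

```text
[277.97989276 162.84718499] [  7   9  32  29 746] [277.27027027 155.02162162] [ 15   8  16  15 185]
hole -0.0007432807520384842 0.05084186752884747
pin.058 -0.0011256993044891188 0.05040264140792257
pin.063 -0.0011145058377118999 0.051134701694443646
```

The offset is under 0.5 mm, so I'll descend.

>>> {"fn": "carry_out", "kwargs": {"moves": [[0, 0, 0.005, 0, 0], [0, 0, 0.01, 0, 0], [0, 0, 0.015, 0, 0], [0, 0, 0.02, 0, 0], [0, 0, 0.025, 0, 0], [0, 0, 0.029, 0, 0], [0, 0, 0.032, 0, 0], [0, 0, 0.033, 0, 0]]}}

```text
clock: 8.3
tcp_pos: [0.5867, -0.0339, 0.2343]
orientation: [-1.913, -2.491, 0.001]
contact_force: [0.2, 0.2, -2.0]
grip_width: 0.0152
gripper_force: 49.3
```

>>> {"fn": "carry_out", "kwargs": {"moves": [[0, 0, 0.001, 0, 0], [0, 0, 0.0015, 0, 0], [0, 0, 0.0015, 0, 0], [0, 0, 0.0015, 0, 0], [0, 0, 0.0015, 0, 0], [0, 0, 0.0015, 0, 0], [0, 0, 0.0015, 0, 0], [0, 0, 0.0015, 0, 0]]}}

```text
clock: 9.1
tcp_pos: [0.5868, -0.0338, 0.2335]
orientation: [1.913, 2.491, 0.0]
contact_force: [-2.0, 0.3, 4.1]
grip_width: 0.015
gripper_force: 50.1
```

Contact is at the predicted seating height, so I'll release and rise.

>>> {"fn": "carry_out", "kwargs": {"moves": [[0, 0, -0.001, 0, 0.02], [0, 0, -0.001, 0, 0.03], [0, 0, -0.001, 0, 0.04], [0, 0, -0.001, 0, 0.045], [0, 0, -0.001, 0, 0.045], [0, 0, -0.01, 0, 0.045], [0, 0, -0.03, 0, 0.045], [0, 0, -0.05, 0, 0.045]]}}

```text
clock: 9.9
tcp_pos: [0.5867, -0.0338, 0.284]
orientation: [-1.913, -2.491, 0.0]
contact_force: [0.4, -0.4, 0.3]
grip_width: 0.0453
gripper_force: 0.0
```

>>> {"fn": "carry_out", "kwargs": {"moves": [[0, -0.03, -0.02, 0, 0.03], [0, -0.06, -0.04, 0, 0.02], [0, -0.09, -0.06, 0, 0], [0, -0.12, -0.07, 0, 0], [0, -0.12, -0.07, 0, 0], [0, -0.12, -0.07, 0, 0], [0, -0.12, -0.07, 0, 0], [0, -0.12, -0.07, 0, 0]]}}

```text
clock: 10.7
tcp_pos: [0.4716, -0.0644, 0.353]
orientation: [-1.912, -2.492, -0.001]
contact_force: [-0.0, 0.2, 0.4]
grip_width: -0.0003
gripper_force: 0.0
```

```bash
python3 -c "
from h import *
plan((.4815,-.0948,.28),.26)
print(r.get_obs()['tcp_pos'])
c=r.calibration('wrist');im=r.grab_frame('wrist');save('w5',im);np.save('w5.npy',im);np.save('w5c.npy',c)
print(proj(c,(.5731,.0148,.06)),proj(c,(.5989,-.0816,.06)),proj(c,(.4815,-.0948,.053)))"
```

```text
shift [-0.032   0.0017  0.073 ] roll 0.0018 t 10.7 j7 0.12084036693830418 tilt [-0.e+00  7.e-04 -1.e+00] w -0.00026179676057927703
[ 0.47160407 -0.06440898  0.35298029]
[432.14774899 139.46214717] [416.23125354 256.98188634] [280.82413094 235.06726037]
```

View pics/w5.png

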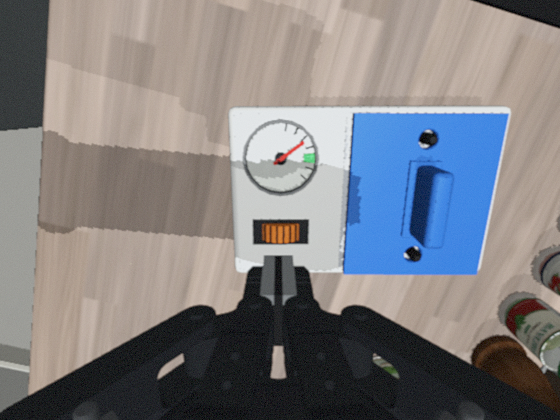

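The cover is seated with both pins showing, at (428,139) and (413,254). The needle runs from (281,158) to about (303,142), so about +0.63; the wheel is at (280,232).

```bash
cat >> h.py <<'E'
def needle(im,c):
    hsv=cv2.cvtColor(im,cv2.COLOR_RGB2HSV); a=.26; B=np.array([[np.cos(a),np.sin(a)],[-np.sin(a),np.cos(a)]])
    m=cv2.inRange(hsv,(0,110,70),(8,255,255))|cv2.inRange(hsv,(172,110,70),(180,255,255))
    g=cv2.inRange(hsv,(50,80,60),(80,255,255))
    g0=proj(c,(.5*(.5731+.5989)-.108*np.cos(a)-.046*np.sin(a)*0,-.0334,.05))
    W=np.zeros_like(m); cx,cy=proj(c,(.4643,-.031,.05)); cv2.circle(W,(int(cx),int(cy)),42,255,-1)
    m&=W; g&=W
    P=np.array([B@onz(c,q,.050)[:2] for q in np.argwhere(m)[:,::-1]]); G=np.array([B@onz(c,q,.048)[:2] for q in np.argwhere(g)[:,::-1]])
    v=cv2.fitLine(P.astype(np.float32),cv2.DIST_HUBER,0,1e-4,1e-4).ravel(); 
    if v[0]<0: v=-v
    print('needle',len(P),np.arctan2(v[1],v[0]),'range',P.min(0),P.max(0),'green',len(G),G.mean(0))
E
python3 - <<'E'
from h import *
im=np.load('w5.npy');c=np.load('w5c.npy',allow_pickle=True).item();hsv=cv2.cvtColor(im,cv2.COLOR_RGB2HSV)
needle(im,c)
w=cv2.inRange(hsv,(5,120,60),(25,255,255));k=np.zeros_like(w);k[210:255,245:315]=w[210:255,245:315]
q=np.argwhere(k)[:,::-1];uv=(q.min(0)+q.max(0))/2;p=onz(c,uv,.049);print(q.min(0),q.max(0),uv,p)
X=np.array([np.cos(.26),np.sin(.26)])
s=p[:2]+.006*X; plan((s[0],s[1],.235),.26); print(s)
E
```

```text
needle 122 0.6395335 range [ 0.43517409 -0.15392009] [ 0.45857806 -0.13530694] green 95 [ 0.46418618 -0.14906522]
[262 223] [299 243] [280.5 233. ] [ 0.48116813 -0.09453751  0.049     ]
shift [-0.0317  0.0076  0.1178] roll 0.0018 t 10.75 j7 0.12087866126594504 tilt [-3.e-04  7.e-04 -1.e+00] w -0.00038971511866736
[ 0.48696647 -0.09299503]
```

>>> {"fn": "carry_out", "kwargs": {"moves": [[-0.012, 0.003, 0.02, 0, 0], [-0.025, 0.006, 0.05, 0, 0], [-0.032, 0.0075, 0.08, 0, 0], [-0.032, 0.0075, 0.105, 0, 0], [-0.032, 0.0075, 0.118, 0, 0], [-0.032, 0.0075, 0.118, 0, 0], [-0.032, 0.0075, 0.118, 0, 0], [-0.032, 0.0075, 0.118, 0, 0]]}}

```text
clock: 11.55
tcp_pos: [0.487, -0.0936, 0.2364]
orientation: [1.912, 2.49, 0.002]
contact_force: [0.1, -0.2, 0.2]
grip_width: -0.0002
gripper_force: 0.0
```

>>> {"fn": "carry_out", "kwargs": {"moves": [[0, 0, 0.004, 0, 0], [0, 0, 0.008, 0, 0], [0, 0, 0.01, 0, 0], [0, 0, 0.012, 0, 0], [0, 0, 0.012, 0, 0], [0, 0, 0.012, 0, 0], [0, 0, 0.012, 0, 0], [0, 0, 0.012, 0, 0]]}}

```text
clock: 12.35
tcp_pos: [0.4865, -0.0939, 0.2234]
orientation: [1.913, 2.491, 0.0]
contact_force: [-0.4, -1.1, 5.0]
grip_width: -0.0002
gripper_force: 1.9
```

```bash
python3 -c "
from h import *
print(r.get_obs()['tcp_pos'],r.get_obs()['contact_force'])
c=r.calibration('wrist');im=r.grab_frame('wrist');needle(im,c)"
```

```text
[ 0.48646716 -0.09388517  0.22335955] [-0.41442132 -1.08326653  4.9999515 ]
needle 422 0.6375505 range [ 0.4344416  -0.15382668] [ 0.45431436 -0.13822763] green 0 nanh.py:29: RuntimeWarning: Mean of empty slice.
  print('needle',len(P),np.arctan2(v[1],v[0]),'range',P.min(0),P.max(0),'green',len(G),G.mean(0))
  ret = ret.dtype.type(ret / rcount)
```

Pressed about 3 mm with the needle still at 0.64. Drawing 13.5 mm toward slicer -x.

>>> {"fn": "carry_out", "kwargs": {"moves": [[0, -0.002, 0, 0, 0], [0, -0.004, 0, 0, 0], [0, -0.006, 0, 0, 0], [0, -0.008, 0, 0, 0], [0, -0.01, 0, 0, 0], [0, -0.012, 0, 0, 0], [0, -0.0135, 0, 0, 0], [0, -0.0135, 0, 0, 0]]}}

```text
clock: 13.2
tcp_pos: [0.4728, -0.0975, 0.2231]
orientation: [-1.913, -2.491, 0.001]
contact_force: [-0.8, -1.4, 3.9]
grip_width: 0.0002
gripper_force: 1.9
```

```bash
python3 -c "
from h import *
print(r.get_obs()['tcp_pos'],r.get_obs()['contact_force'])
c=r.calibration('wrist');im=r.grab_frame('wrist');needle(im,c)" 2>/dev/null
```

```text
[ 0.47282471 -0.09752503  0.22307394] [-0.78743583 -1.35131643  3.87809469]
needle 373 -0.031069888 range [ 0.43389392 -0.15088028] [ 0.45799626 -0.14763529] green 0 nan
```

Needle at about -0.03, well inside the mark. I'll lift straight up and check.

>>> {"fn": "carry_out", "kwargs": {"moves": [[0, 0, -0.004, 0, 0], [0, 0, -0.01, 0, 0], [0, 0, -0.03, 0, 0], [0, 0, -0.06, 0, 0], [0, 0, -0.09, 0, 0], [0.02, 0, -0.12, 0, 0], [0.03, 0, -0.13, 0, 0], [0.03, 0, -0.13, 0, 0]]}}

```text
clock: 14.05
tcp_pos: [0.4656, -0.0667, 0.3545]
orientation: [1.909, 2.492, 0.002]
contact_force: [-0.1, 0.5, 0.7]
grip_width: -0.0001
gripper_force: 0.0
```

>>> {"fn": "carry_out", "kwargs": {"moves": [[0, 0, 0, 0, 0], [0, 0, 0, 0, 0], [0, 0, 0, 0, 0], [0, 0, 0, 0, 0], [0, 0, 0, 0, 0], [0, 0, 0, 0, 0], [0, 0, 0, 0, 0], [0, 0, 0, 0, 0]]}}

```text
clock: 14.85
tcp_pos: [0.4656, -0.0683, 0.3532]
orientation: [1.913, 2.492, -0.0]
contact_force: [-0.8, -0.9, -0.6]
grip_width: 0.0001
gripper_force: 0.0
```

```bash
python3 -c "
from h import *
c=r.calibration('wrist');im=r.grab_frame('wrist');needle(im,c);save('w6',im)"
```

```text
needle 130 -0.01401974 range [ 0.43409701 -0.15144961] [ 0.46266714 -0.14738048] green 66 [ 0.46516786 -0.14833731]
```

View pics/w6.png

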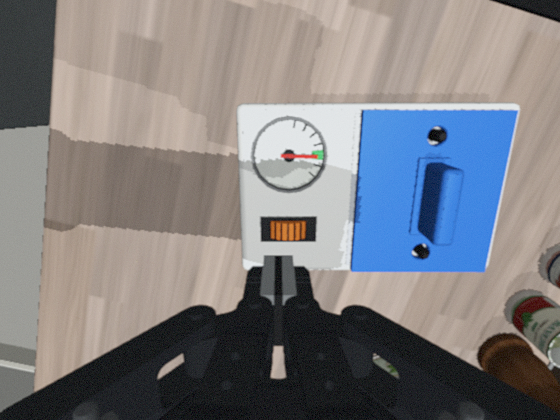

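The needle points into the green mark at (318,155), the cover is still seated with pins at (437,135) and (421,251), and the fingers are clear.

```bash
python3 -c "
from bench import r
print(r.hand_in())"
```

```text
the job is handed in; nothing more can be done
None
```

The blue cover is seated on both pins, the needle reads about -0.01 rad (inside the green mark), and the job was handed in about 15 s into the 51 s limit; no verdict was returned.

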